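# Turn the puzzle carousel to its gate and shut the gate

## Robot

A 6-joint arm with a two-finger parallel gripper is mounted at the origin on the work surface. World frame = base frame: x ahead of the robot, y to its left, z up, the work surface at z = 0. Lengths are in m, angles in rad, forces in N, time in s.
With the tool pointing down it reaches from about 0.275 to 0.75 m from the base axis. Payload 10.2 kg.
Tool frame: the origin (TCP) lies at the very end of the fingers, on their centre line; the grasp point (between the pads) lies 19 mm behind it; z points along the fingers, y is the direction in which the jaws open and shut (so a half turn about z gives the same grasp; the last joint's range is limited). The gripper opens to 88 mm and grips with 3 to 60 N. Pads are 18 mm wide; open, the fingers measure 123 mm over their backs; the gripper's body (75 mm by 187 mm) begins 45 mm behind the grasp point.
Start: joints at [1.127, 0.313, 1.498, -0, 1.331, -0.223], TCP at [0.115, 0.512, 0.206] pointing down, gripper open.
Joint ranges: [-2.94, 2.94], [-0.97, 2.17], [0.19, 2.56], [-1.23, 4.37], [0.02, 3.11], [-2.88, 2.88]. Speed limits (rad/s): [2.39, 2.39, 3.01, 3.14, 3.14, 3.14].

## Interface

Orientations are given as a 3x3 rotation matrix whose columns are the frame's x, y, z axes.
In Python, from station import telemetry, grab_frame, sign_off gives the robot as it stands. The module is installed in compiled form; this text tells all that it offers.
- The arm moves only by the shell command python3 -m inch 'ROWS'. ROWS is JSON, a list that holds one entry, the list of rows, each a list of 7 numbers: the shift along the tool's x, y, z in m, then the turn, a rotation vector about the tool's x, y, z in degrees, then the closure in counts, from 0 (fully open) to 255 (shut). In form: [[[tx, ty, tz, rx, ry, rz, claw], ...]]. A call has exactly 8 rows; each row shifts and turns the commanded pose from where the row before left it, along the tool's axes as they then stand; what a row does not reach is not made up. A row lasts 1/8 s, in which the tool goes at most 62.5 mm and 10.7 degrees, less where a joint would pass 70% of its speed; a pose out of reach is approached as far as the arm can. A call with a gripper value outside its range is refused whole. The fingers move at their own pace and stop on an object; the grip force is fixed at half the most. Time passes only in rows, so rows that do not move let the fingers close, or fill a call up. It gives the time, the measured TCP pose, the force and the opening at its end, in the units of the state.
- telemetry.get_state(): the state, without advancing time (a new reading comes with each control period).
- grab_frame(name): name is "scene" or "top" or "wrist"; returns a dict with "color" (480x640x3 uint8, red, green, blue), "K" (3x3 intrinsics, pixels), "R" (3x3) and "t" (3): a world point X has camera coordinates R X + t; the wrist camera has in their place "hand_eye" (4x4, takes a point from camera to tool coordinates, whose origin is the TCP and whose axes are the flange's). Camera axes: x right, y down, z forward; pixel columns grow to the right and rows downward; lengths in m; the calibration is good to about 2 mm. A picture is of the moment at which its call begins: read the wrist's pose just before it. There is no depth.
- sign_off(): hands the job in, once; it reports no verdict.
The state is a dict: "t": time; "joint_pos": joint angles; "joint_velocities": joint speeds; "joint_efforts": joint torques, N m; "ee_pos": TCP position; "tool_rot": TCP orientation; "force": force on the tool from outside, world axes, zero at the start; "wrist_torque": the same for the moment, N m; "grip_width": finger opening in m.
Only numpy, scipy, OpenCV 4.12 (cv2) and the standard library are available. Lean on these libraries where they do the work, as an engineer would, in place of code of your own. Each camera call takes 0.05 s, during which the arm holds its last target.

## Task

Push the puzzle carousel round by its rim until the copper canister with the red knob stands at the front, squarely behind the middle of the brass gate's closed place (the brass mark on the plinth), and then push the brass gate fully shut in front of it. Turn it steadily, only pushing with the fingertips: do not touch, lift or shift any of the pieces standing on the carousel, and leave the other things on the table where they are. Let go of everything at the end.

Things in the scene. Friction and masses are not known exactly. Their poses are not given: they have to be found in the camera images.
- carousel_center (a point): Centre of the top of the pale wood carousel disc (250 mm wide, 20 mm thick), 44 mm above the table, on its vertical axis. It turns both ways with light friction (about 1 N at the pegs) and stays where it is left. Four flush cork seats lie 60 mm from the axis, mid-way between the pegs; the pieces stand there, held by friction only. x axis to peg0, y to peg1, z up.
- peg0 (a point): Centre of the top of brass rim peg 0, 84 mm above the table. Upright fixed peg, 14 mm in diameter, 40 mm tall above the disc, 113 mm from the carousel axis; the pegs stand 90 degrees apart, numbered counter-clockwise from above. Push it sideways to turn the disc.
- peg1 (a point): Centre of the top of brass rim peg 1, 84 mm above the table. Upright fixed peg, 14 mm in diameter, 40 mm tall above the disc, 113 mm from the carousel axis; the pegs stand 90 degrees apart, numbered counter-clockwise from above. Push it sideways to turn the disc.
- peg2 (a point): Centre of the top of brass rim peg 2, 84 mm above the table. Upright fixed peg, 14 mm in diameter, 40 mm tall above the disc, 113 mm from the carousel axis; the pegs stand 90 degrees apart, numbered counter-clockwise from above. Push it sideways to turn the disc.
- peg3 (a point): Centre of the top of brass rim peg 3, 84 mm above the table. Upright fixed peg, 14 mm in diameter, 40 mm tall above the disc, 113 mm from the carousel axis; the pegs stand 90 degrees apart, numbered counter-clockwise from above. Push it sideways to turn the disc.
- carousel (a joint): Turn of the carousel disc since the start of the run, rad (0 at the start), positive counter-clockwise seen from above, stops at +-6.
- front_spot (a point): Where the canister belongs: above the fixed dark plinth (20 mm high, square front tongue 170 mm wide ending 175 mm from the axis, brass mark on its middle line), 60 mm from the carousel axis, 44 mm above the table. Axes: x level from the front to the carousel axis, y along the shut gate from hinge to free end, z up.
- gate_hinge (a point): Point on the gate's vertical hinge axis, 70 mm above the table, fixed to the plinth; in front_spot's axes it lies 90 mm in -x and 60 mm in -y from front_spot. Brass post 14 mm in diameter (19 mm over the gate's barrel), top 90 mm above the table.
- gate_mid (a point): Middle of the brass gate's leaf, 67 mm above the table, 64 mm from the hinge axis. The leaf is a small upright fence 8 mm thick, from 50 to 84 mm above the table, reaching 120 mm from the hinge axis. Its y axis points from the hinge to the free end.
- gate (a joint): Gate angle, rad: 0 fully shut (a stop; leaf across the front, 150 mm from the carousel axis), growing as the leaf swings outwards, away from the carousel, counter-clockwise from above; 1.57 is straight out. Light friction (under 1 N at the free end) leaves it where it is pushed. Starts at 0.9 to 1.4.
- canister: Lidded copper canister, 49 mm in diameter, 57 mm tall with its small red knob; the marked piece. Origin: centre of its underside. Loose, stands on the carousel disc over one of the four cork seats; not to be touched.
- box_lower: Lower pine box half, 42 x 42 x 20 mm. Origin: centre of its underside. Loose, stands on the carousel disc over one of the four cork seats; not to be touched.
- box_upper: Upper pine box half, 42 x 42 x 20 mm, stacked loose on the lower one. Origin: centre of its underside; not to be touched.
- glass_weight: Green glass marble weight, a flat-bottomed dome 48 mm in diameter, 32 mm tall. Origin: centre of its underside. Loose, stands on the carousel disc over one of the four cork seats; not to be touched.
- thimble_cup: White ceramic thimble cup, open, 38 mm in diameter, 34 mm tall. Origin: centre of its underside. Loose, stands on the carousel disc over one of the four cork seats; not to be touched.
- mug: Blue mug, 80 mm in diameter, 90 mm tall. Loose bystander on the table; origin: centre of its underside.
- jar: Amber glass jar with a wooden cap, 70 mm in diameter, 100 mm tall. Loose bystander on the table; origin: centre of its underside.
- burr: Wooden cross-shaped burr puzzle, 60 mm each way. Loose bystander on the table; origin: centre of its underside.
- ring: Steel puzzle ring lying flat, 70 mm in diameter, 12 mm high. Loose bystander on the table; origin: centre of its underside.

How it is judged:
By the outcome, as a careful person would: the job done as asked, in the order asked, and still so for the second after the job is handed in, with the robot touching nothing.
It also fails if it takes over 64 s, if anything falls off the work surface, if the arm or the gripper's body presses on something with over 40 N, if the wrist force passes 120 N, or if a joint passes its speed limit or range.

## Working session

There is one attempt and no reset: what is moved stays moved. The work goes in short steps, Python scripts to look and compute and a shell command to move; the robot and the scene stay as the last step left them, time stands still between calls to the robot, and variables do not carry over. Pictures are saved under pics/ and viewed, and the job is handed in when it is done.

```bash
mkdir -p pics
python3 - <<'E'
from station import telemetry, grab_frame
import cv2
s=telemetry.get_state(); print({k:(v if not hasattr(v,'round') else v) for k,v in s.items()})
for n in ("scene","top"):
    f=grab_frame(n); cv2.imwrite(f"pics/{n}0.png",f["color"][:,:,::-1]); print(n,f["K"],f["R"],f["t"])
E
```

```text
{'t': 0.0, 'joint_pos': array([ 1.12659316e+00,  3.13413123e-01,  1.49845783e+00, -2.60503868e-05,
        1.33102566e+00, -2.23384720e-01]), 'joint_velocities': array([4.10735443e-04, 4.60126003e-04, 9.79015633e-04, 1.60127559e-03,
       8.80887839e-06, 1.42608681e-03]), 'joint_efforts': array([ 3.86251550e-04, -4.02206969e+01, -2.52274203e+01,  6.94896863e-02,
        3.52278468e-02, -8.96871279e-05]), 'ee_pos': array([0.11486587, 0.51196579, 0.20497217]), 'tool_rot': array([[-9.75719802e-01,  2.19021870e-01, -5.37513842e-04],
       [ 2.19022371e-01,  9.75719114e-01, -1.18829260e-03],
       [ 2.64200461e-04, -1.27716818e-03, -9.99999150e-01]]), 'force': array([ 0.91541196, -0.0301862 , -0.14791983]), 'wrist_torque': array([-0.00042111, -0.05196255,  0.02971291]), 'grip_width': 0.08830999824848929}
scene [[603.04894426   0.         325.03186195]
 [  0.         603.04894426 238.0375615 ]
 [  0.           0.           1.        ]] [[ 0.52070158  0.85364937  0.01235431]
 [ 0.44010033 -0.25599241 -0.86068553]
 [-0.73156105  0.45359745 -0.50898702]] [-0.26054067 -0.15634572  1.72703166]
top [[538.59750598   0.         324.23116741]
 [  0.         538.59750598 241.43747552]
 [  0.           0.           1.        ]] [[-0.02004442 -0.99955776 -0.02196601]
 [-0.99395599  0.02229429 -0.10749161]
 [ 0.10793379  0.01967864 -0.9939633 ]] [0.02593165 0.54140173 1.20315142]
```

View pics/scene0.png

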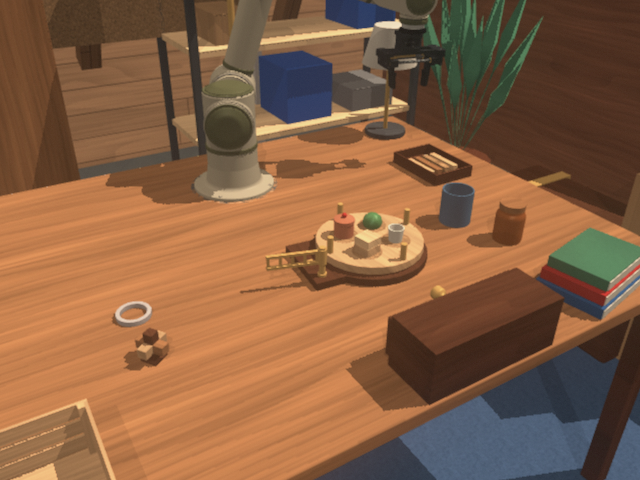

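View pics/top0.png

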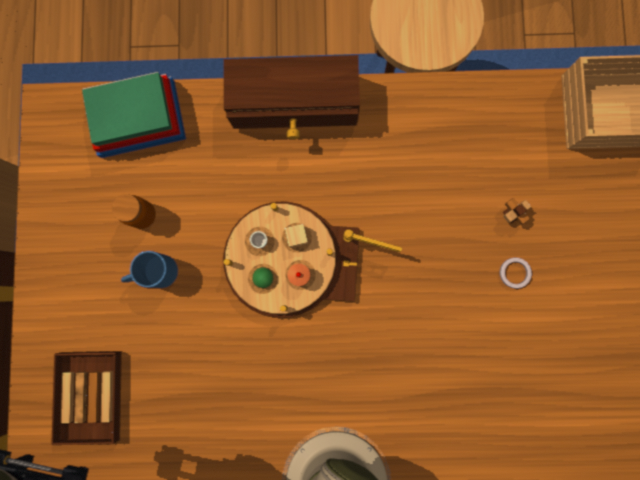

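```bash
cat > h.py <<'E'
import numpy as np, cv2
from station import telemetry, grab_frame
def ray(f,u,v,z):
    d=np.linalg.inv(f["K"])@[u,v,1]; R=np.array(f["R"]);t=np.array(f["t"])
    c=-R.T@t; w=R.T@d; return c+w*(z-c[2])/w[2]
def proj(f,X):
    p=f["K"]@(np.array(f["R"])@np.array(X)+f["t"]); return p[:2]/p[2]
def mask(c,lo,hi):
    h=cv2.cvtColor(c,cv2.COLOR_RGB2HSV); return cv2.inRange(h,np.array(lo),np.array(hi))
def blobs(m,mn=5):
    n,l,s,c=cv2.connectedComponentsWithStats(m); return [(c[i].round(1).tolist(),s[i].tolist()) for i in range(1,n) if s[i,4]>=mn]
def crop(f,u0,v0,w,h,k,name):
    im=f["color"][v0:v0+h,u0:u0+w,::-1]; cv2.imwrite("pics/"+name,cv2.resize(im,None,fx=k,fy=k,interpolation=cv2.INTER_CUBIC))
E
python3 - <<'E'
from h import *
f=grab_frame("top"); crop(f,210,190,200,140,4,"top1.png")
c=f["color"]
print("brass",blobs(mask(c[190:330,210:410],(17,150,120),(30,255,255))))
print("red",blobs(mask(c[190:330,210:410],(0,200,120),(4,255,255))))
print("red2",blobs(mask(c[190:330,210:410],(175,150,100),(180,255,255))))
g=grab_frame("scene"); crop(g,255,190,190,110,4,"scene1.png")
E
```

```text
brass [([62.9, 15.9], [59, 13, 10, 7, 46]), ([72.4, 29.5], [72, 26, 2, 8, 8]), ([159.4, 50.5], [134, 40, 58, 22, 345]), ([119.1, 61.1], [116, 58, 7, 8, 42]), ([16.5, 71.3], [13, 67, 8, 9, 51]), ([139.0, 73.5], [133, 71, 14, 6, 58]), ([43.6, 81.0], [42, 78, 5, 7, 7]), ([68.2, 83.8], [68, 82, 2, 4, 5]), ([99.5, 105.8], [99, 103, 2, 7, 12]), ([72.6, 117.3], [69, 111, 8, 11, 52]), ([90.2, 111.8], [89, 110, 3, 4, 8])]
red [([88.2, 84.0], [87, 83, 4, 3, 10])]
red2 []
```

View pics/top1.png

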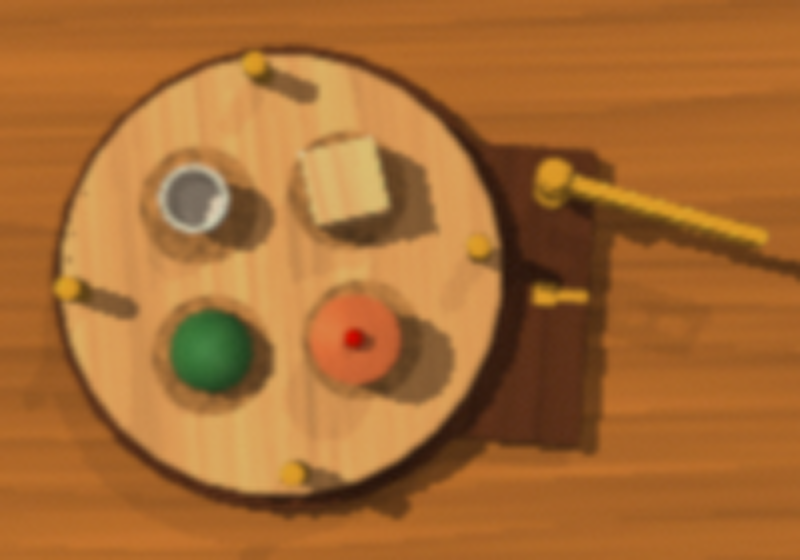

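View pics/scene1.png

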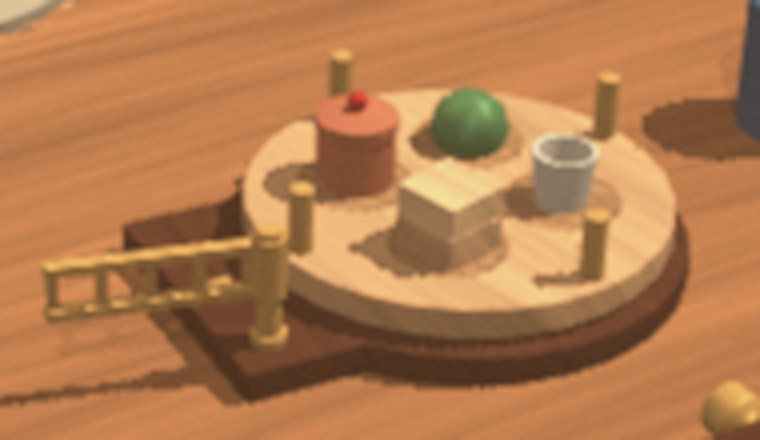

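Run:
```python
from h import *
f=grab_frame("top")
np.set_printoptions(precision=4,suppress=True)
R=np.array(f["R"]);print("cam",-R.T@f["t"])
cr=lambda x,y,z:ray(f,210+x/4-.375,190+y/4-.375,z)
P=[cr(*p,.084) for p in [(256,65),(478,247),(68,288),(294,474)]]
for p in P:print("peg",p)
C1=(P[0]+P[3])/2;C2=(P[1]+P[2])/2;print("C",C1,C2,np.linalg.norm(P[0]-P[3]),np.linalg.norm(P[1]-P[2]))
# disc edge fit
h=cv2.cvtColor(f["color"],cv2.COLOR_RGB2HSV)
m=cv2.inRange(h,np.array((8,60,165)),np.array((24,175,255)))[190:330,210:345]
n,l,s,c=cv2.connectedComponentsWithStats(m);i=1+s[1:,4].argmax();print(s[i])
ct=max(cv2.findContours((l==i).astype('uint8'),cv2.RETR_EXTERNAL,cv2.CHAIN_APPROX_NONE)[0],key=len)[:,0]
hull=cv2.convexHull(ct)[:,0]
W=np.array([ray(f,210+x,190+y,.044)[:2] for x,y in hull]);A=np.c_[2*W,np.ones(len(W))];q=np.linalg.lstsq(A,(W**2).sum(1),rcond=None)[0];print("disc",q[:2],np.sqrt(q[2]+q[:2]@q[:2]))
print("knob",cr(354,338,.099), "can top", cr(355,338,.09))
H=cr(553,180,.09);print("hinge",H)
print("mark",cr(535,296,.02),cr(588,296,.02)); E=cr(766,238,.084);print("gate end",E)
for n,p in dict(tl=(490,145),tr=(610,155),br=(595,450)).items(): print(n,cr(*p,.02))
for n,p in dict(box=(345,182),cup=(194,199),glass=(211,350)).items(): print(n,cr(*p,.075))
```

```text
cam [ 0.4088 -0.0098  1.2547]
peg [0.6173 0.1235 0.084 ]
peg [0.5139 0.0031 0.084 ]
peg [0.4963 0.2277 0.084 ]
peg [0.393  0.1051 0.084 ]
C [0.5051 0.1143 0.084 ] [0.5051 0.1154 0.084 ] 0.22514372284169587 0.2252421179186346
[  16   14  109  109 6903]
disc [0.5059 0.1158] 0.1235303978160753
knob [0.465  0.0705 0.099 ] can top [0.4654 0.0706 0.09  ]
hinge [ 0.549  -0.0385  0.09  ]
mark [ 0.4907 -0.0283  0.02  ] [ 0.49   -0.0586  0.02  ]
gate end [ 0.5153 -0.1537  0.084 ]
tl [ 0.5786 -0.0044  0.02  ]
tr [ 0.5712 -0.0735  0.02  ]
br [ 0.4023 -0.0603  0.02  ]
box [0.5523 0.0759 0.075 ]
cup [0.5447 0.1596 0.075 ]
glass [0.4612 0.1508 0.075 ]
```

```bash
python3 -m inch '[[[-0.035,-0.03,0,0,0,0,255],[-0.035,-0.03,0,0,0,0,255],[-0.035,-0.03,0,0,0,0,255],[-0.035,-0.03,0,0,0,0,255],[-0.035,-0.03,0,0,0,0,255],[-0.035,-0.03,0,0,0,0,255],[-0.035,-0.03,0,0,0,0,255],[-0.035,-0.03,0,0,0,0,255]]]'
```

```text
t: 1.25
ee_pos: [0.3363, 0.2155, 0.2056]
tool_rot: [[-0.976, 0.219, 0.0], [0.219, 0.976, 0.0], [-0.0, 0.0, -1.0]]
force: [1.4, 1.2, 0.6]
grip_width: 0.0104
```

```bash
python3 -m inch '[[[-0.035,-0.03,0,0,0,-9,255],[-0.02,-0.015,0,0,0,-9,255],[0,0,0,0,0,0,255],[0,0,0,0,0,0,255],[0,0,0,0,0,0,255],[0,0,0,0,0,0,255],[0,0,0,0,0,0,255],[0,0,0,0,0,0,255]]]'
python3 - <<'E'
from h import *
np.set_printoptions(precision=4,suppress=True)
s=telemetry.get_state();print(s["ee_pos"],s["tool_rot"],s["joint_pos"],s["grip_width"])
p=np.array([.3894,.145,.058])-s["ee_pos"];print(s["tool_rot"].T@p)
y=s["tool_rot"][:,1];print(np.degrees(np.arctan2(y[1],y[0])))
E
```

```text
t: 2.25
ee_pos: [0.3821, 0.1637, 0.2055]
tool_rot: [[-0.996, -0.093, -0.0], [-0.093, 0.996, -0.0], [0.0, 0.0, -1.0]]
force: [-0.5, 0.1, -0.0]
grip_width: 0.0003
[0.3821 0.1637 0.2055] [[-0.9956 -0.0933 -0.    ]
 [-0.0933  0.9956 -0.    ]
 [ 0.      0.     -1.    ]] [ 0.1212  0.0684  1.7965  0.      1.2767 -1.543 ] 0.0002530075951183914
[-0.0055 -0.0193  0.1475]
95.35172939497852
```

```bash
python3 -m inch '[[[-0.0055,-0.018,0.015,0,0,0,255],[0,0,0.03,0,0,0,255],[0,0,0.03,0,0,0,255],[0,0,0.03,0,0,0,255],[0,0,0.025,0,0,0,255],[0,0,0.0175,0,0,0,255],[0,0,0,0,0,0,255],[0,0,0,0,0,0,255]]]'
python3 - <<'E'
from h import *
f=grab_frame("scene"); crop(f,255,150,190,140,4,"s2.png")
f=grab_frame("top"); crop(f,210,190,200,140,4,"t2.png")
E
```

```text
t: 3.25
ee_pos: [0.3898, 0.1462, 0.0587]
tool_rot: [[-0.996, -0.093, 0.001], [-0.093, 0.996, 0.0], [-0.001, -0.0, -1.0]]
force: [-0.3, 0.1, -0.0]
grip_width: 0.0004
```

View pics/s2.png

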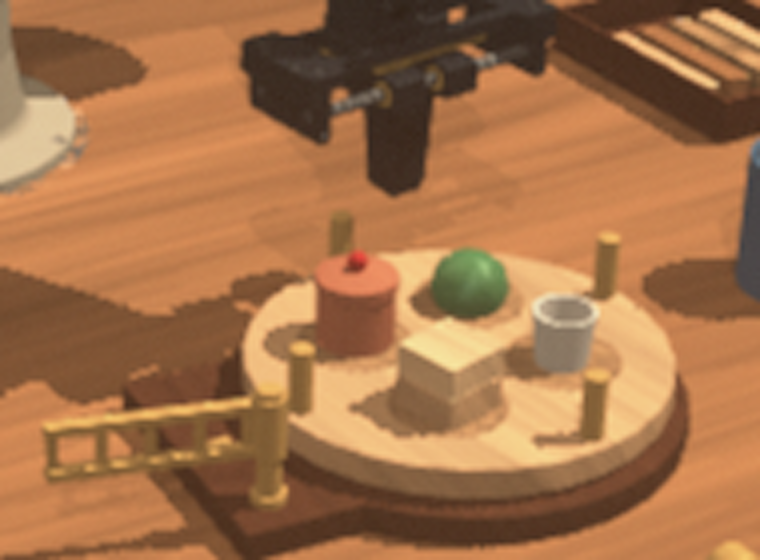

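View pics/t2.png

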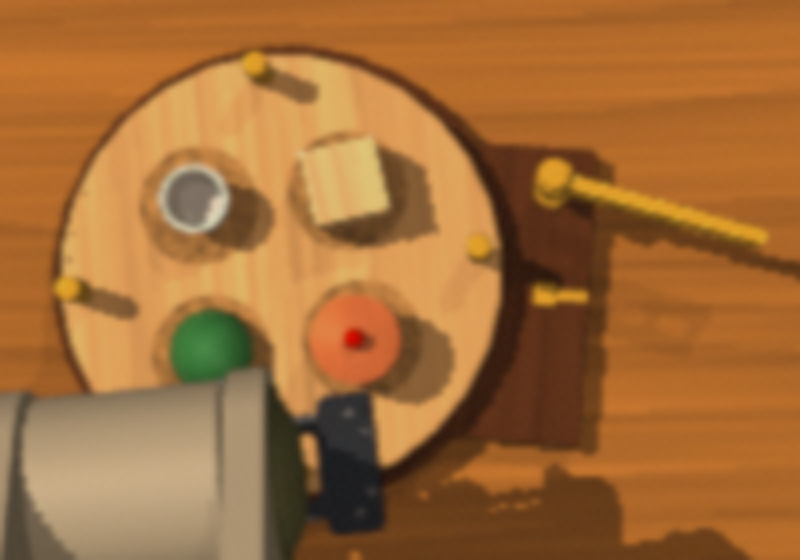

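Run:
```python
from h import *
f=grab_frame("scene")
for X in [(.3898,.1462,.0587),(.393,.1051,.084)]: print((proj(f,X)-[255,150])*4)
```

```text
[391.0156681  233.45355564]
[338.32850775 214.2288507 ]
```

Run:
```python
from h import *
f=grab_frame("scene"); crop(f,310,160,80,60,10,"s3.png")
s=telemetry.get_state();p=s["ee_pos"].copy();f2=grab_frame("wrist"); cv2.imwrite("pics/w3.png",f2["color"][:,:,::-1]);print(f2["hand_eye"],p)
```

```text
[[-8.44328774e-05 -9.62726407e-01 -2.70477095e-01  6.99479762e-02]
 [ 9.99999609e-01 -3.19476266e-04  8.24969649e-04  7.62423392e-05]
 [-8.80631078e-04 -2.70476919e-01  9.62726057e-01 -1.79748800e-01]
 [ 0.00000000e+00  0.00000000e+00  0.00000000e+00  1.00000000e+00]] [0.38970389 0.14620407 0.05857467]
```

View pics/s3.png

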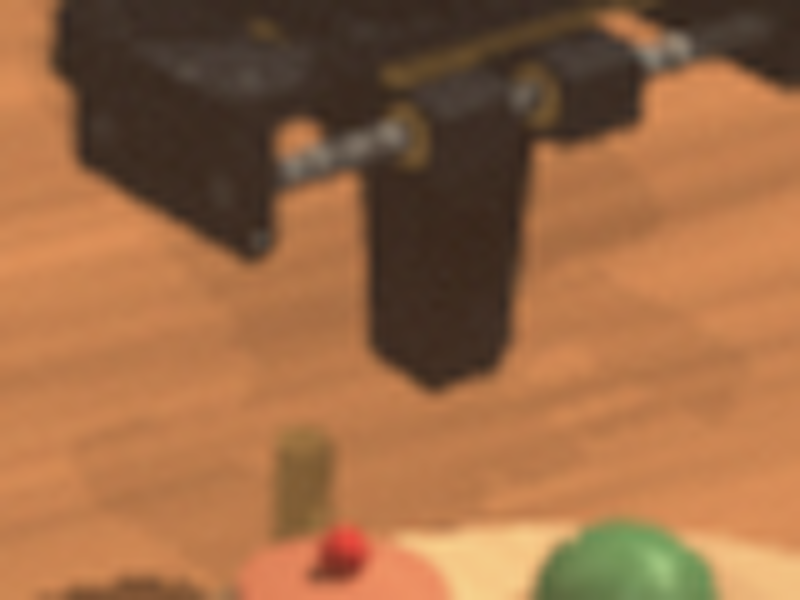

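View pics/w3.png

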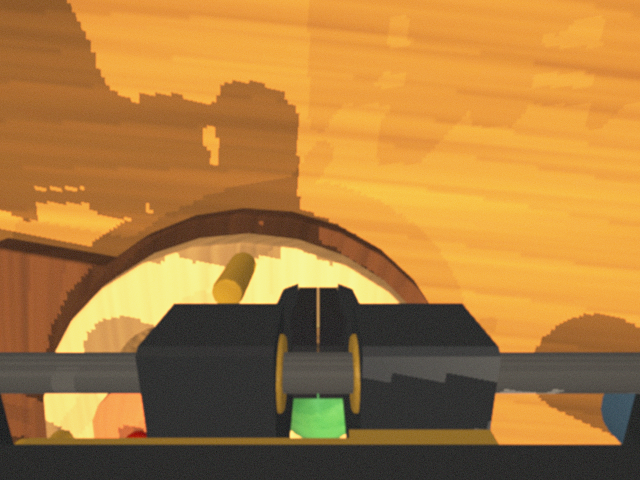

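Run:
```python
from h import *
np.set_printoptions(precision=4,suppress=True)
s=telemetry.get_state();R=s["tool_rot"];p=s["ee_pos"]
f2=grab_frame("wrist");T=np.linalg.inv(f2["hand_eye"]);K=f2["K"]
def pw(X):
    q=K@(T@np.r_[X,1])[:3];return q[:2]/q[2]
for z in (0,-.01,-.02,-.03,-.04): print(z,pw([0,0,z]),pw([.009,0.0,z]))
pt=R.T@(np.array([.393,.1051,.084])-p);print("peg top tool",pt,pw(pt), pw(pt+[0,0,.04]))
f=grab_frame("scene")
for z in (0,.01,.02,.03,.04): print(z,proj(f,p+[0,0,z]))
```

```text
0 [317.1621 278.4826] [317.1547 261.2517]
-0.01 [317.1565 286.2269] [317.1485 268.1786]
-0.02 [317.1502 294.8345] [317.1417 275.8889]
-0.03 [317.1432 304.4583] [317.1341 284.5232]
-0.04 [317.1353 315.2897] [317.1255 294.2584]
peg top tool [ 0.0004 -0.0413 -0.0255] [221.5395 299.1122] [239.4564 267.7988]
0 [352.7164 208.4111]
0.01 [352.8626 204.7862]
0.02 [353.0098 201.1362]
0.03 [353.158  197.4609]
0.04 [353.3073 193.7598]
```

Run:
```python
from h import *
f=grab_frame("scene")
p=np.array([.1149,.512,.205]);y=np.array([.219,.976,0])
for z in(0,.03,.06):
  for k in (-.044,-.061,.044,.061): print(z,k,proj(f,p+y*k+[0,0,z]))
im=cv2.imread("pics/scene0.png")[10:110,350:470];cv2.imwrite("pics/s0c.png",cv2.resize(im,None,fx=6,fy=6,interpolation=cv2.INTER_CUBIC))
```

```text
0 -0.044 [392.66478211  98.61886922]
0 -0.061 [387.31267484  99.13422945]
0 0.044 [419.90897924  95.99549589]
0 0.061 [425.08475493  95.49711482]
0.03 -0.044 [393.38544174  88.4650227 ]
0.03 -0.061 [387.98831326  88.95685841]
0.03 0.044 [420.85479995  85.96176352]
0.03 0.061 [426.0725929  85.4862705]
0.06 -0.044 [394.11883839  78.13171582]
0.06 -0.061 [388.67592628  78.59910991]
0.06 0.044 [421.81710012  75.75320893]
0.06 0.061 [427.07759539  75.30147934]
```

View pics/s0c.png

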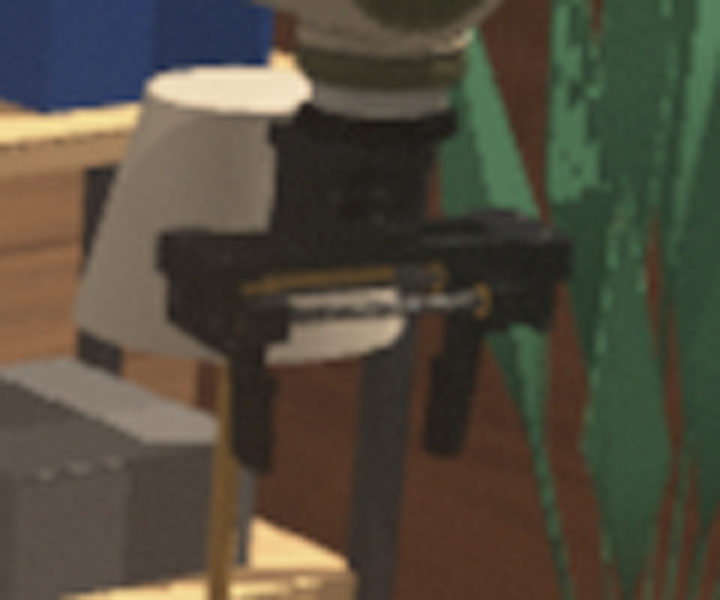

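```bash
python3 -m inch '[[[0,-0.004,0,0,0,0,255],[0,-0.004,0,0,0,0,255],[0,-0.004,0,0,0,0,255],[0,-0.004,0,0,0,0,255],[0,-0.003,0,0,0,0,255],[0,-0.003,0,0,0,0,255],[0,-0.003,0,0,0,0,255],[0,0,0,0,0,0,255]]]'
python3 - <<'E'
from h import *
f=grab_frame("scene"); crop(f,255,150,190,140,4,"s4.png")
E
```

```text
t: 4.65
ee_pos: [0.3917, 0.1211, 0.058]
tool_rot: [[-0.996, -0.093, -0.0], [-0.093, 0.996, -0.0], [0.0, -0.0, -1.0]]
force: [-0.1, 0.4, -1.2]
grip_width: 0.0004
```

View pics/s4.png

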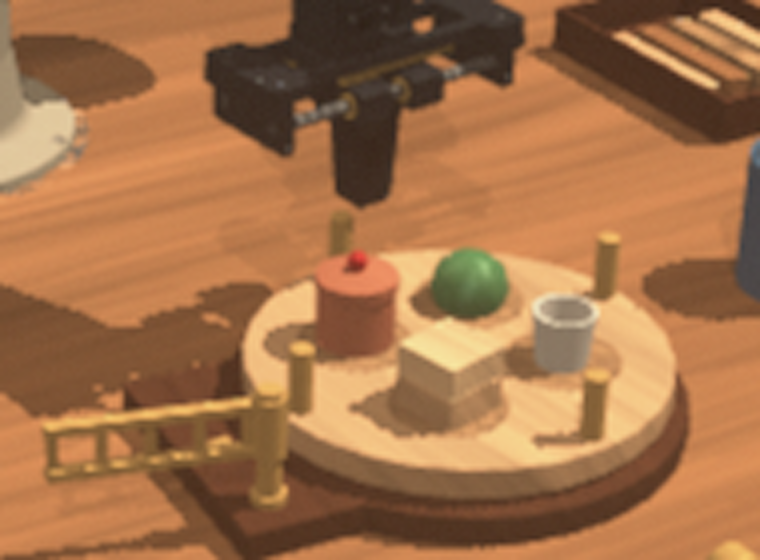

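```bash
python3 -m inch '[[[0,0.012,0,0,0,0,255],[0,0.013,0,0,0,0,255],[0,0,0,0,0,0,255],[0,0,0.01,0,0,0,255],[0,0,0.01,0,0,0,255],[0,0,0.01,0,0,0,255],[0,0,0,0,0,0,255],[0,0,0,0,0,0,255]]]'
python3 - <<'E'
from h import *
f=grab_frame("scene"); crop(f,300,150,100,80,8,"s5.png")
p=telemetry.get_state()["ee_pos"]
for z in (0,.03,.035):print(z,proj(f,p+[.009,0,z]))
f2=grab_frame("wrist"); cv2.imwrite("pics/w5.png",f2["color"][:,:,::-1])
E
```

```text
t: 5.7
ee_pos: [0.3895, 0.1461, 0.0281]
tool_rot: [[-0.996, -0.093, 0.0], [-0.093, 0.996, 0.0], [-0.0, -0.0, -1.0]]
force: [-0.3, -0.5, 0.5]
grip_width: 0.0004
0 [354.26877526 220.7535365 ]
0.03 [354.7238677  209.99684254]
0.035 [354.8006359  208.18232745]
```

View pics/s5.png

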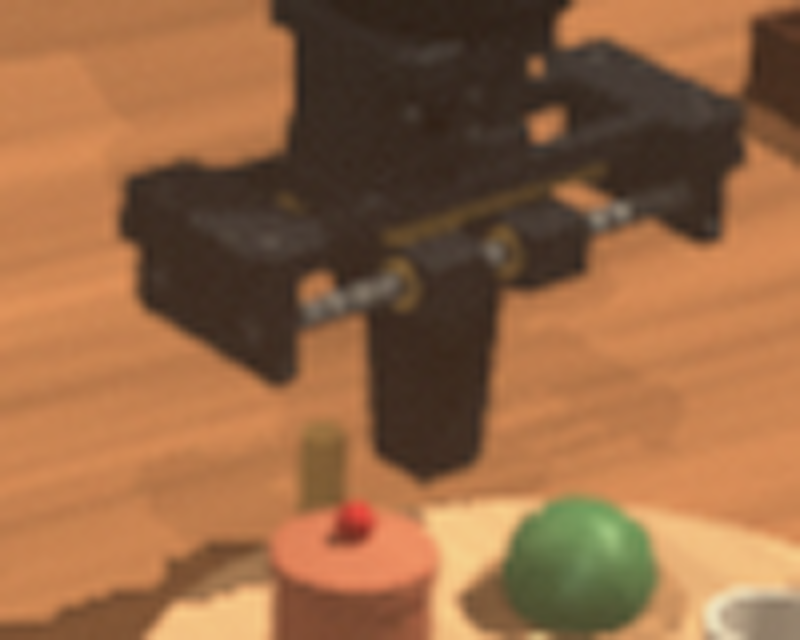

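View pics/w5.png

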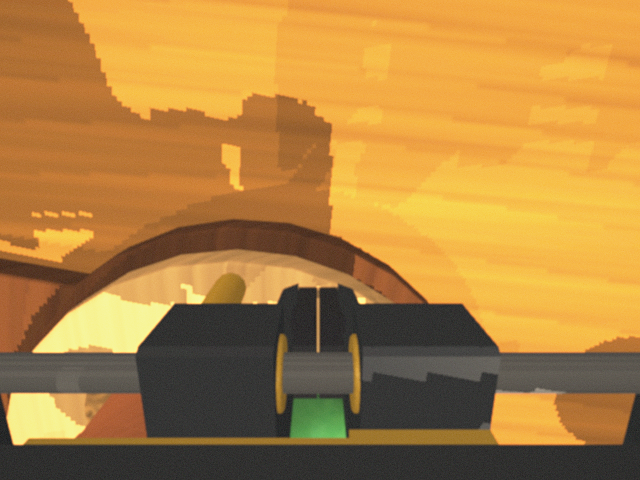

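```bash
python3 -m inch '[[[0,-0.0045,0,0,0,0,255],[0,-0.0045,0,0,0,0,255],[0,-0.0045,0,0,0,0,255],[0,-0.003,0,0,0,0,255],[0.0007,-0.004,0,0,0,-2,255],[0.0007,-0.004,0,0,0,-2,255],[0.0007,-0.004,0,0,0,-2,255],[0.0007,-0.004,0,0,0,-2,255]]]'
python3 - <<'E'
from h import *
f=grab_frame("top"); crop(f,210,190,200,140,4,"t6.png")
f=grab_frame("scene"); crop(f,255,150,190,140,4,"s6.png")
E
```

```text
t: 6.8
ee_pos: [0.3903, 0.1134, 0.028]
tool_rot: [[-0.973, -0.232, -0.0], [-0.232, 0.973, 0.0], [0.0, 0.0, -1.0]]
force: [-0.6, 1.3, 0.6]
grip_width: 0.0004
```

View pics/t6.png

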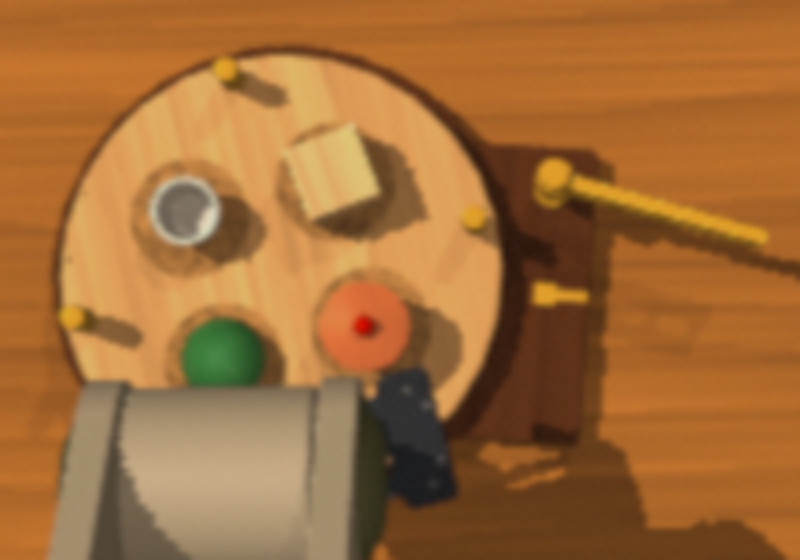

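View pics/s6.png

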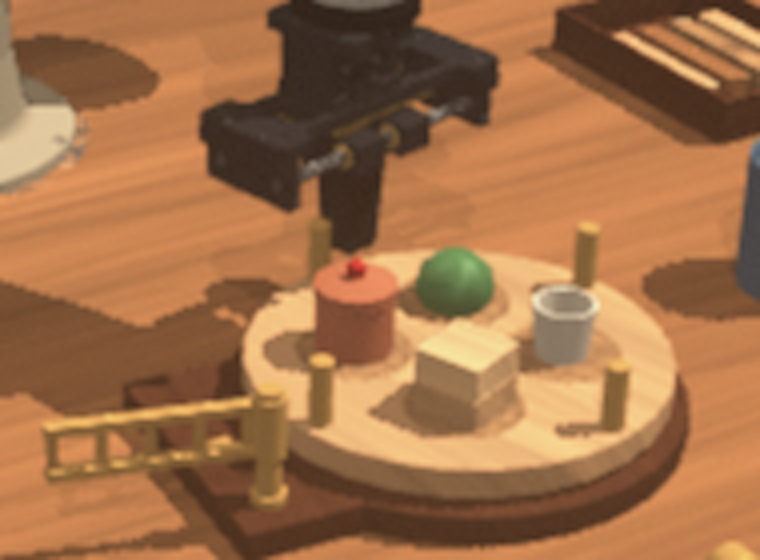

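```bash
python3 -m inch '[[[0.0007,-0.004,0,0,0,-2,255],[0.0007,-0.004,0,0,0,-2,255],[0.0007,-0.004,0,0,0,-2,255],[0.0007,-0.004,0,0,0,-2,255],[0.0007,-0.004,0,0,0,-2,255],[0.0007,-0.004,0,0,0,-2,255],[0.0007,-0.004,0,0,0,-2,255],[0.0007,-0.004,0,0,0,-2,255]]]'
cat > ang.py <<'E'
from h import *
import sys
np.set_printoptions(precision=4,suppress=True)
f=grab_frame("top"); crop(f,210,190,200,140,4,sys.argv[1]+"t.png")
g=grab_frame("scene"); crop(g,255,150,190,140,4,sys.argv[1]+"s.png")
C=np.array([.5053,.1152])
for lo,z in (((0,200,120),.097),):
    for c,s in blobs(mask(f["color"][190:330,210:410],lo,(4,255,255)),4):
        X=ray(f,210+c[0],190+c[1],z);d=X[:2]-C;print("knob",c,s[4],X,np.hypot(*d),"deg to go",-95.8-np.degrees(np.arctan2(d[1],d[0])))
m=mask(f["color"][190:330,210:410],(4,140,150),(9,220,255));m2=cv2.morphologyEx(m,cv2.MORPH_OPEN,np.ones((3,3),np.uint8))
for c,s in blobs(m2,150):
    X=ray(f,210+c[0],190+c[1],.09);d=X[:2]-C;print("can",c,s,X,np.hypot(*d),-95.8-np.degrees(np.arctan2(d[1],d[0])))
E
python3 ang.py a7
```

```text
t: 7.9
ee_pos: [0.396, 0.0817, 0.0279]
tool_rot: [[-0.872, -0.49, -0.001], [-0.49, 0.872, 0.0], [0.001, 0.001, -1.0]]
force: [-1.0, 0.4, -0.0]
grip_width: 0.0003
knob [93.8, 73.7] 11 [0.4872 0.0581 0.097 ] 0.05990348391454668 deg to go 11.739112108676437
```

View pics/a7t.png

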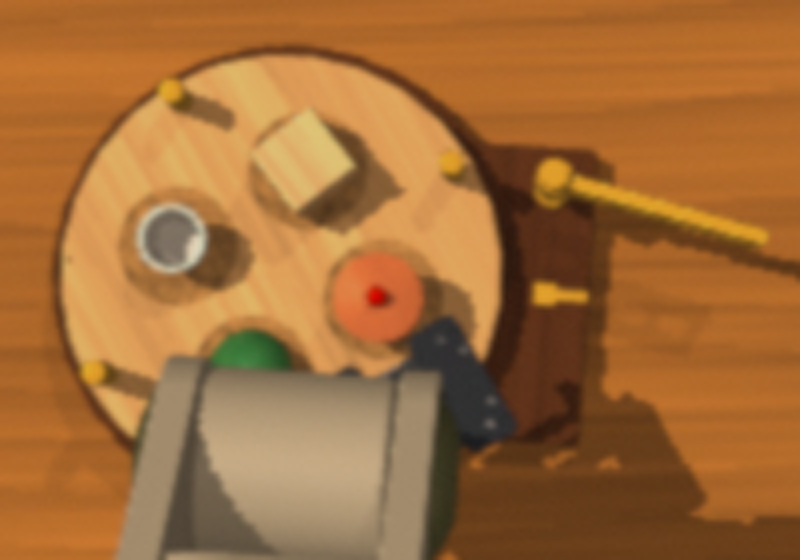

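View pics/a7s.png

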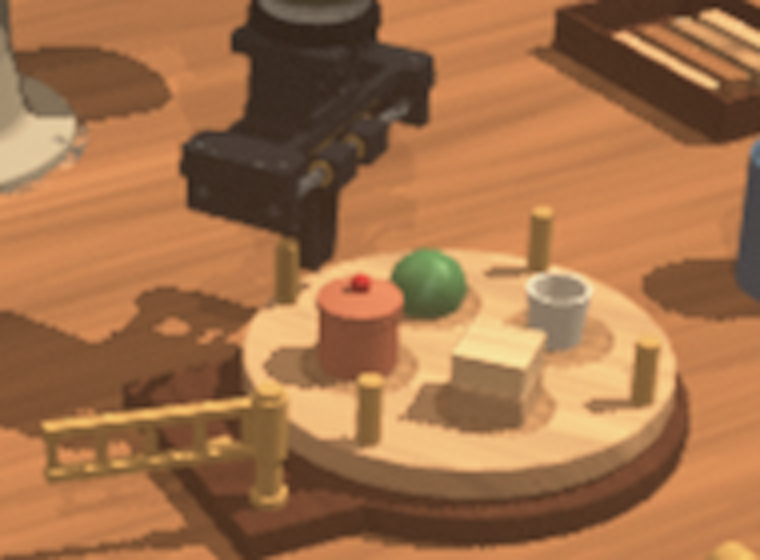

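```bash
python3 -m inch '[[[0.0007,-0.004,0,0,0,-2,255],[0.0007,-0.004,0,0,0,-2,255],[0.0007,-0.004,0,0,0,-2,255],[0.0007,-0.004,0,0,0,-2,255],[0.0004,-0.002,0,0,0,-1,255],[0,0,0,0,0,0,255],[0,0,0,0,0,0,255],[0,0,0,0,0,0,255]]]'; python3 ang.py a8
```

```text
t: 9.0
ee_pos: [0.4035, 0.0649, 0.0281]
tool_rot: [[-0.784, -0.62, 0.0], [-0.62, 0.784, -0.0], [-0.0, -0.0, -1.0]]
force: [0.3, -0.0, -0.8]
grip_width: 0.0002
knob [95.0, 69.2] 10 [0.4969 0.0553 0.097 ] 0.06044909582694117 deg to go 2.1799780622164633
```

View pics/a8t.png

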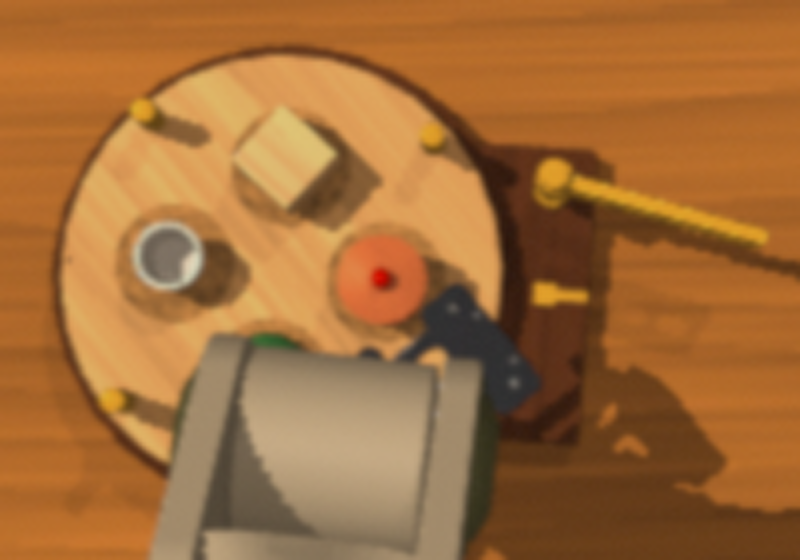

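Run:
```python
from h import *
f=grab_frame("top");C=np.array([.5053,.1152])
cr=lambda x,y,z:ray(f,210+x/4-.375,190+y/4-.375,z)
for a,b in (((256,65),(144,111)),((478,247),(433,137)),((68,288),(113,400))):
    A=[np.degrees(np.arctan2(*(cr(*p,.084)[:2]-C)[::-1])) for p in (a,b)];print(A,(A[1]-A[0])%360)
X=cr(382,280,.09)[:2]-C;print("can",np.hypot(*X),-95.8-np.degrees(np.arctan2(X[1],X[0])))
```

```text
[np.float64(4.215201950601113), np.float64(38.69705394123451)] 34.481851990633395
[np.float64(-85.63064722187141), np.float64(-51.83636754070967)] 33.79427968116175
[np.float64(94.57256189287403), np.float64(128.716737624134)] 34.14417573125996
can 0.06036932886536246 2.5712314764298867
```

```bash
python3 -m inch '[[[0.0002,-0.0011,0,0,0,-0.6,255],[0.0002,-0.0011,0,0,0,-0.6,255],[0.0002,-0.0011,0,0,0,-0.6,255],[0.0002,-0.0011,0,0,0,-0.4,255],[0,0,0,0,0,0,255],[0,0,0,0,0,0,255],[0,0,0,0,0,0,255],[0,0,0,0,0,0,255]]]'; python3 ang.py a9
```

```text
t: 10.15
ee_pos: [0.4056, 0.0609, 0.028]
tool_rot: [[-0.76, -0.65, 0.0], [-0.65, 0.76, -0.0], [-0.0, -0.0, -1.0]]
force: [-0.9, 0.1, 0.4]
grip_width: 0.0004
knob [95.2, 68.0] 10 [0.4995 0.0549 0.097 ] 0.060616361467537294 deg to go -0.3022403590092182
```

View pics/a9t.png

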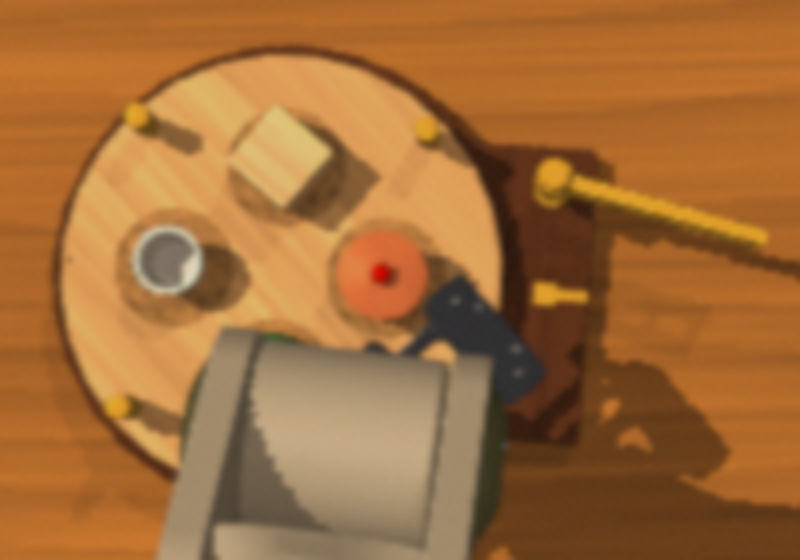

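View pics/a9s.png

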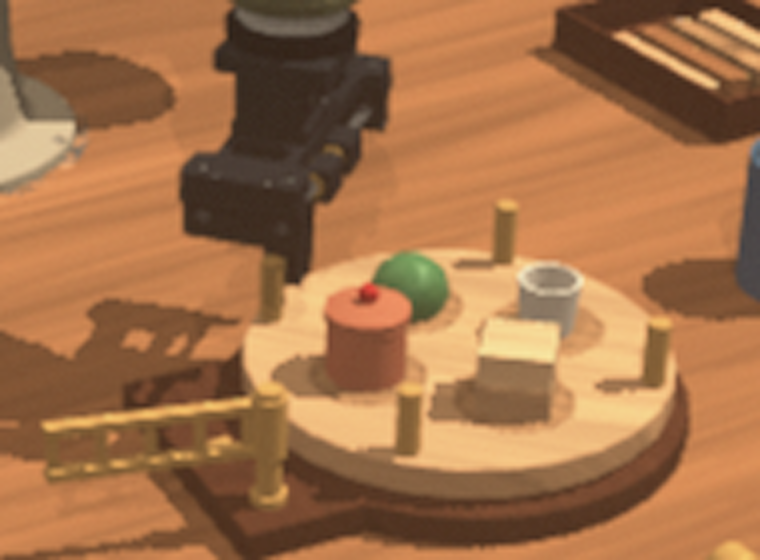

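```bash
python3 -m inch '[[[0,0.015,0,0,0,0,255],[0,0.005,-0.02,0,0,0,255],[0,0,-0.05,0,0,0,255],[0,0,-0.04,0,0,9.5,255],[0,0,0,0,0,9.5,255],[0,0,0,0,0,9.5,255],[0,0,0,0,0,9.5,255],[0,0,0,0,0,9.5,255]]]'
cat > go.py <<'E'
from h import *
import sys
np.set_printoptions(precision=4,suppress=True)
s=telemetry.get_state();R=s["tool_rot"];y=R[:,1]
t=np.array([float(a) for a in sys.argv[1:4]]);print("tool delta",R.T@(t-s["ee_pos"]),"psi",np.degrees(np.arctan2(y[1],y[0])),s["ee_pos"],s["joint_pos"],s["force"])
E
python3 go.py .554 -.139 .138
```

```text
t: 11.25
ee_pos: [0.3918, 0.0768, 0.1379]
tool_rot: [[-0.992, 0.126, -0.0], [0.126, 0.992, 0.0], [0.0, 0.0, -1.0]]
force: [0.7, 0.2, -0.2]
grip_width: 0.0004
tool delta [-0.1881 -0.1936 -0.0002] psi 82.75811306931047 [0.3918 0.0768 0.1379] [-0.1021  0.1092  1.9431  0.      1.0897 -1.5465] [ 0.6504  0.1833 -0.1854]
```

```bash
python3 -m inch '[[[-0.027,-0.0276,0,0,0,0,255],[-0.027,-0.0276,0,0,0,0,255],[-0.027,-0.0276,0,0,0,0,255],[-0.027,-0.0276,0,0,0,0,255],[-0.027,-0.0276,0,0,0,0,255],[-0.027,-0.0276,0,0,0,0,255],[-0.026,-0.028,0,0,0,0,255],[0,0,0,0,0,9,255]]]'; python3 go.py .554 -.139 .018; python3 ang.py a10
```

```text
t: 12.25
ee_pos: [0.5562, -0.1396, 0.1373]
tool_rot: [[-0.96, 0.28, -0.001], [0.28, 0.96, 0.0], [0.001, -0.0, -1.0]]
force: [-0.5, 0.4, -0.0]
grip_width: 0.0004
tool delta [0.0022 0.     0.1193] psi 73.76733535210401 [ 0.5562 -0.1396  0.1373] [-0.4502  0.4773  1.4431 -0.0001  1.2219 -1.7376] [-0.4544  0.4406 -0.0021]
knob [95.0, 68.0] 11 [0.4995 0.0553 0.097 ] 0.06018572382767677 deg to go -0.27176107942031535
```

View pics/a10t.png

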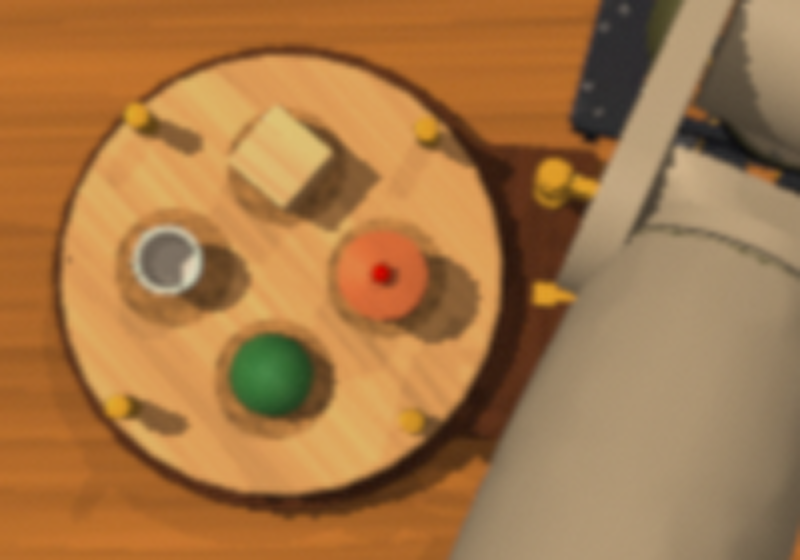

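View pics/a10s.png

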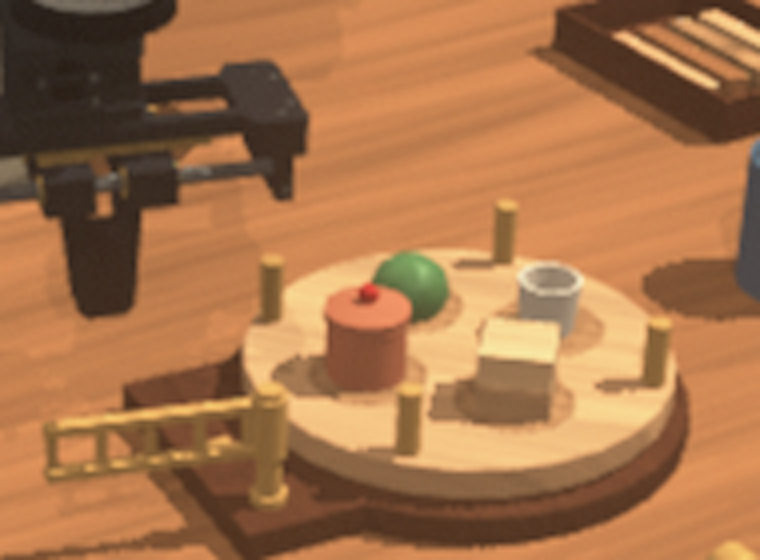

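```bash
python3 -m inch '[[[0,0,0.03,0,0,0,255],[0,0,0.03,0,0,0,255],[0,0,0.03,0,0,0,255],[0,0,0.02,0,0,0,255],[0,0,0.009,0,0,0,255],[0,0,0,0,0,0,255],[0,0,0,0,0,0,255],[0,0,0,0,0,0,255]]]'; python3 go.py .554 -.139 .018
python3 - <<'E'
from h import *
f=grab_frame("scene"); crop(f,225,150,190,140,4,"s11.png")
E
```

```text
t: 13.35
ee_pos: [0.5561, -0.1389, 0.0197]
tool_rot: [[-0.962, 0.274, 0.001], [0.274, 0.962, -0.001], [-0.001, -0.0, -1.0]]
force: [-0.2, 0.3, 0.1]
grip_width: 0.0002
tool delta [ 0.002  -0.0007  0.0017] psi 74.07147465435582 [ 0.5561 -0.1389  0.0197] [-0.4491  0.6213  1.5519 -0.      0.9672 -1.7419] [-0.1569  0.2607  0.1207]
```

View pics/s11.png

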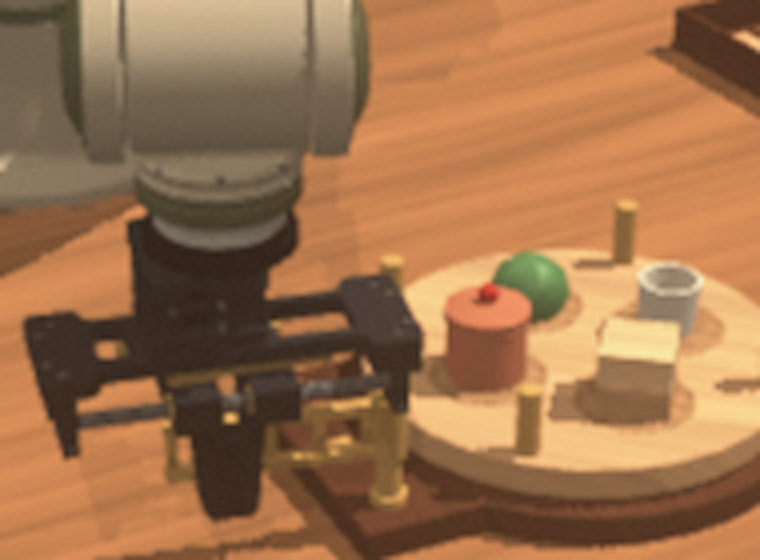

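Run:
```python
from h import *
s=telemetry.get_state();R=s["tool_rot"];p=s["ee_pos"];f=grab_frame("scene")
for X in (-.0375,-.02,0):
  for h in (.08,.09,.1,.11): print(X,h+.02,((proj(f,p+R@[X,.0935,-h])-[225,150])*4).round())
print("tip",((proj(f,p+R@[-.009,0,-.03])-[225,150])*4))
```

```text
-0.0375 0.1 [424. 443.]
-0.0375 0.11 [424. 426.]
-0.0375 0.12000000000000001 [424. 408.]
-0.0375 0.13 [425. 391.]
-0.02 0.1 [414. 424.]
-0.02 0.11 [415. 407.]
-0.02 0.12000000000000001 [415. 390.]
-0.02 0.13 [415. 373.]
0 0.1 [404. 404.]
0 0.11 [404. 387.]
0 0.12000000000000001 [404. 370.]
0 0.13 [404. 353.]
tip [229.56790931 520.81962851]
```

```bash
python3 -m inch '[[[0.007,0,0,0,0,0,255],[0.007,0,0,0,0,0,255],[0.006,0,0,0,0,0,255],[0.0066,-0.0007,0,0,0,4,255],[0.0066,-0.0007,0,0,0,4,255],[0.0066,-0.0007,0,0,0,4,255],[0.0066,-0.0007,0,0,0,4,255],[0,0,0,0,0,0,255]]]'; python3 go.py .554 -.139 .018
python3 - <<'E'
from h import *
f=grab_frame("scene"); crop(f,225,150,190,140,4,"s12.png")
E
```

```text
t: 14.45
ee_pos: [0.5107, -0.1259, 0.0191]
tool_rot: [[-0.849, 0.529, -0.0], [0.529, 0.849, 0.0], [0.0, -0.0, -1.0]]
force: [-0.6, -0.4, 0.7]
grip_width: 0.0006
tool delta [-0.0437  0.0118  0.0011] psi 58.083024452788905 [ 0.5107 -0.1259  0.0191] [-0.4647  0.5402  1.7009  0.      0.9007 -1.4784] [-0.6199 -0.4122  0.6659]
```

View pics/s12.png

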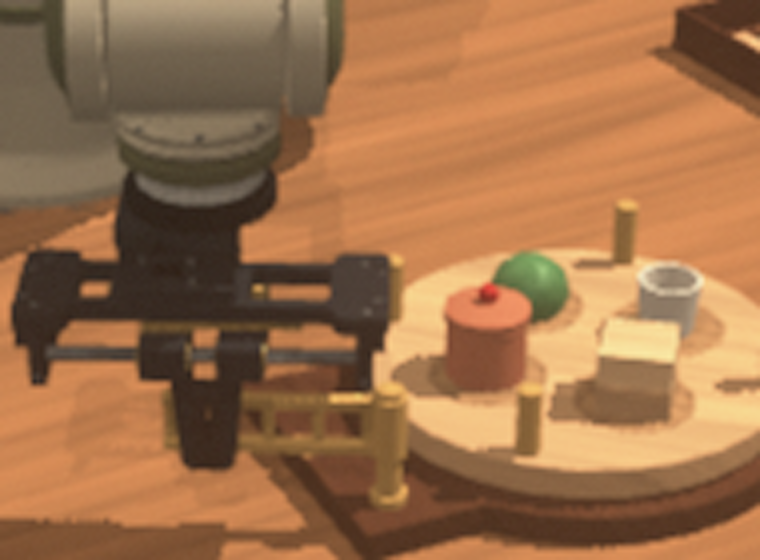

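```bash
python3 -m inch '[[[0.0066,-0.0007,0,0,0,4,255],[0.0066,-0.0007,0,0,0,4,255],[0.0066,-0.0007,0,0,0,4,255],[0.0066,-0.0007,0,0,0,4,255],[0.0066,-0.0007,0,0,0,4,255],[0.0066,-0.0007,0,0,0,4,255],[0.0066,-0.0007,0,0,0,4,255],[0.0066,-0.0007,0,0,0,4,255]]]'; python3 go.py .4524 -.0415 .018
python3 - <<'E'
from h import *
f=grab_frame("scene"); crop(f,225,150,190,140,4,"s13.png")
E
```

```text
t: 15.5
ee_pos: [0.471, -0.0925, 0.0191]
tool_rot: [[-0.438, 0.899, 0.0], [0.899, 0.438, -0.0], [-0.0, 0.0, -1.0]]
force: [-0.4, -0.6, -0.3]
grip_width: 0.0003
tool delta [0.054  0.0057 0.0011] psi 26.00046956748508 [ 0.471  -0.0925  0.0191] [-0.4386  0.4613  1.8395 -0.0002  0.8403 -0.8923] [-0.3531 -0.6233 -0.2544]
```

View pics/s13.png

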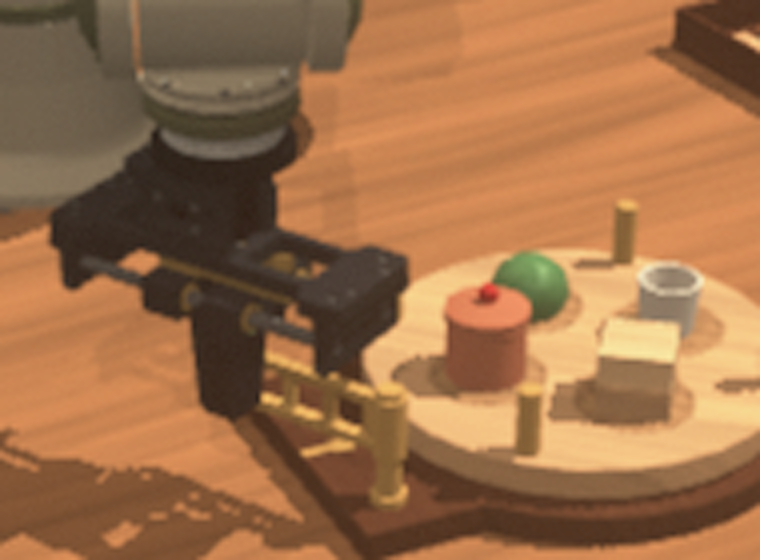

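```bash
python3 -m inch '[[[0.0066,-0.0007,0,0,0,4,255],[0.0066,-0.0007,0,0,0,4,255],[0.0066,-0.0007,0,0,0,4,255],[0.0066,-0.0007,0,0,0,4,255],[0.0066,-0.0007,0,0,0,4,255],[0.0066,-0.0007,0,0,0,4,255],[0.0033,-0.0004,0,0,0,2,255],[0,0,0,0,0,0,255]]]'; python3 go.py .4524 -.0415 .018
python3 - <<'E'
from h import *
f=grab_frame("scene"); crop(f,225,150,190,140,4,"s14.png")
f=grab_frame("top"); crop(f,260,190,180,140,4,"t14.png")
E
```

```text
t: 16.55
ee_pos: [0.4557, -0.0525, 0.0191]
tool_rot: [[-0.003, 1.0, 0.0], [1.0, 0.003, -0.0], [-0.0, 0.0, -1.0]]
force: [-0.2, 0.6, -0.7]
grip_width: 0.0006
tool delta [ 0.011  -0.0032  0.0011] psi 0.17815410244570287 [ 0.4557 -0.0525  0.0191] [-0.3712  0.4252  1.9012  0.      0.8149 -0.3743] [-0.2218  0.557  -0.7284]
```

View pics/s14.png

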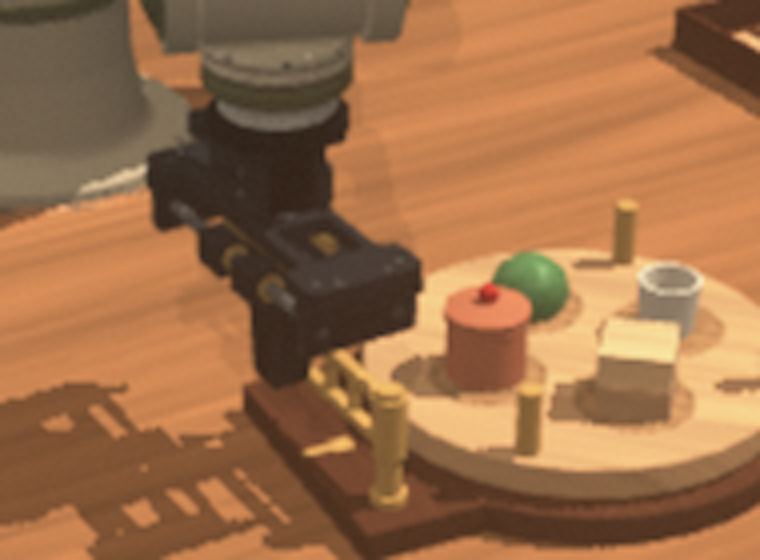

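View pics/t14.png

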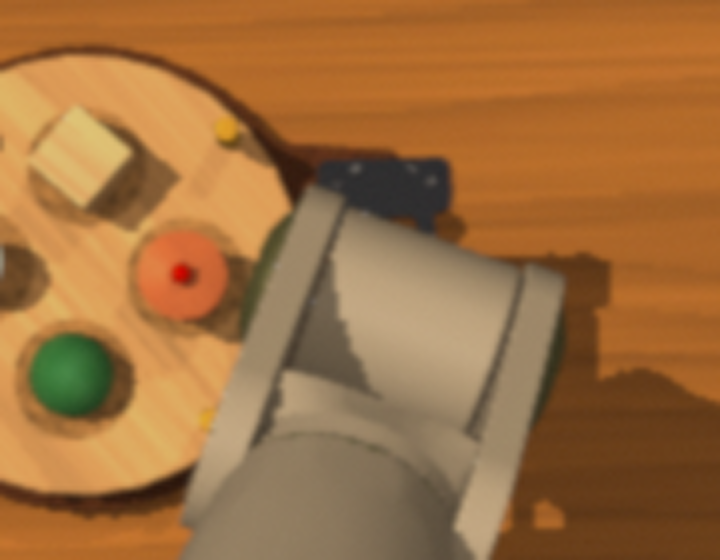

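```bash
python3 -m inch '[[[0.0017,-0.0002,0,0,0,1,255],[0.0017,-0.0002,0,0,0,1,255],[0.0017,-0.0002,0,0,0,1,255],[0.0017,-0.0002,0,0,0,1,255],[0.0017,-0.0002,0,0,0,1,255],[0.0008,0,0,0,0,0.5,255],[0,0,0,0,0,0,255],[0,0,0,0,0,0,255]]]'; python3 go.py .4524 -.0415 .018
```

```text
t: 17.65
ee_pos: [0.4547, -0.0445, 0.0191]
tool_rot: [[0.095, 0.995, -0.0], [0.995, -0.095, -0.002], [-0.002, -0.0, -1.0]]
force: [-2.4, -10.9, -0.3]
grip_width: 0.0009
tool delta [ 0.0028 -0.0026  0.0011] psi -5.450069093044142 [ 0.4547 -0.0445  0.0191] [-0.3535  0.4223  1.9061 -0.003   0.8128 -0.2563] [ -2.3677 -10.8904  -0.2597]
```

```bash
python3 -m inch '[[[-0.004,0,0,0,0,0,255],[-0.01,0,0,0,0,0,255],[-0.02,0,0,0,0,0,255],[-0.01,0,-0.03,0,0,0,255],[-0.01,0,-0.05,0,0,0,255],[-0.04,0,-0.05,0,0,0,255],[-0.05,0,-0.02,0,0,0,255],[-0.05,0,0,0,0,0,255]]]'
python3 -m inch '[[[-0.04,0,0,0,0,0,255],[-0.04,0,0,0,0,0,255],[0,0,0,0,0,0,255],[0,0,0,0,0,0,255],[0,0,0,0,0,0,255],[0,0,0,0,0,0,255],[0,0,0,0,0,0,255],[0,0,0,0,0,0,255]]]'
python3 ang.py a15
```

```text
t: 18.65
ee_pos: [0.4366, -0.2375, 0.1697]
tool_rot: [[0.095, 0.995, 0.003], [0.995, -0.095, -0.002], [-0.002, 0.003, -1.0]]
force: [0.5, 0.7, 0.6]
grip_width: 0.0004
t: 19.65
ee_pos: [0.429, -0.3149, 0.1679]
tool_rot: [[0.095, 0.996, 0.0], [0.996, -0.095, -0.0], [-0.0, 0.0, -1.0]]
force: [-0.2, 0.3, -0.1]
grip_width: 0.0003
knob [95.2, 68.0] 10 [0.4995 0.0549 0.097 ] 0.060616361467537294 deg to go -0.3022403590092182
```

View pics/a15t.png

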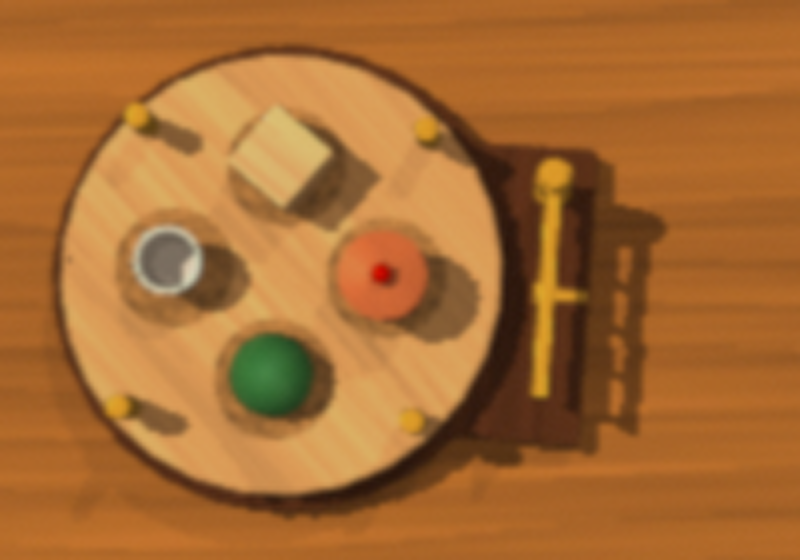

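View pics/a15s.png

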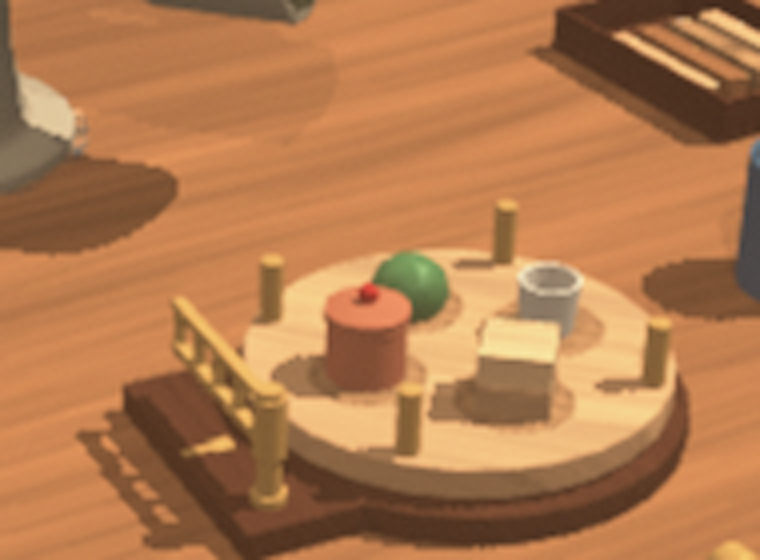

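Run:
```python
from h import *
f=grab_frame("top");C=np.array([.5053,.1152])
cr=lambda x,y,z:ray(f,210+x/4-.375,190+y/4-.375,z)
a=cr(549,212,.084)[:2];b=cr(541,394,.084)[:2];d=b-a;print("leaf dir",np.degrees(np.arctan2(d[1],d[0])),b)
P=[cr(*p,.084)[:2]-C for p in((138,118),(428,131),(120,406),(412,421))]
print([np.degrees(np.arctan2(p[1],p[0])) for p in P],[np.hypot(*p) for p in P], np.mean(P,0))
X=cr(382,274,.09)[:2]-C;print("can",np.hypot(*X),np.degrees(np.arctan2(X[1],X[0])))
m=(cr(535,294,.02)+cr(588,296,.02))[:2]/2-C;print("mark",np.degrees(np.arctan2(m[1],m[0])))
n=mask(f["color"],(0,0,0),(180,255,255))
cv2.imwrite("pics/final.png",f["color"][:,:,::-1])
```

```text
leaf dir 176.09142371404945 [ 0.43327827 -0.02929687]
[np.float64(41.256256454655514), np.float64(-49.64177275324402), np.float64(131.26420611996426), np.float64(-138.85489888924008)] [np.float64(0.11176162381567602), np.float64(0.11284892849661668), np.float64(0.11193725181481413), np.float64(0.11306823709284305)] [-0.00046901 -0.00063702]
can 0.06003406986448227 -95.28271368416245
mark -95.17451880999856
```

View pics/final.png

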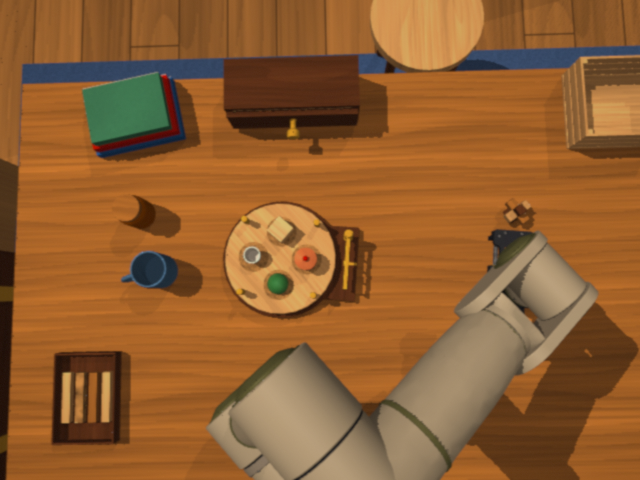

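Run:
```python
from h import *
f=grab_frame("top")
k=8;im=cv2.resize(f["color"][215:310,325:375],None,fx=k,fy=k,interpolation=cv2.INTER_CUBIC)
cv2.imwrite("pics/gate.png",im[:600,:,::-1])
w=lambda x,y,z:ray(f,325+(x+.5)/k-.5,215+(y+.5)/k-.5,z)[:2]
m=mask(im,(17,150,120),(30,255,255))
pts=[]
for y in range(150,560,10):
    xs=np.where(m[y])[0]
    if len(xs) and xs[-1]-xs[0]<50: pts.append(w(xs.mean(),y,.084))
pts=np.array(pts);v=cv2.fitLine(pts.astype(np.float32),cv2.DIST_HUBER,0,.01,.01).ravel();print("leaf",len(pts),np.degrees(np.arctan2(v[1],v[0])),v[2:],pts[[0,-1]])
```

```text
leaf 25 -5.2326307 [ 0.47945356 -0.03234594] [[ 0.53614198 -0.03751709]
 [ 0.44366861 -0.02941267]]
```

View pics/gate.png

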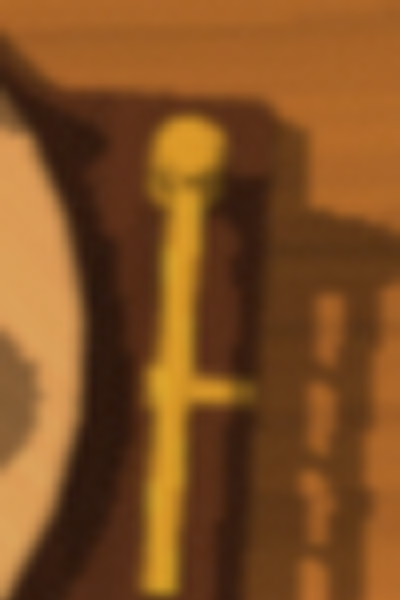

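```bash
python3 -c "
from station import sign_off
print(sign_off())"
```

```text
the job is handed in; nothing more can be done
None
```

I turned the carousel about 36° counter-clockwise by pushing one rim peg with the closed fingertips. I then pushed the brass gate shut until the wrist read about 11 N at the stop. After that I backed well clear and handed the job in at about 20 s.

**Last checks**
- **Canister:** it sits about 60 mm from the axis, at -95.3° to -95.5° about it.
- **Gate and mark:** the brass mark lies at -95.2°, and a line fitted to the shut leaf puts the front at -95.2°. My first estimate of the front was -95.8°, so the canister is within about half a degree either way.
- **Other things:** in the pictures the pieces still stand on their seats and the bystanders look unmoved. The wrist force at the end is near zero.

**Checks that disagreed**
- **Fingertips:** they end about 30 mm short of the reported TCP, in both the scene and wrist views. My first push, planned at the reported height, passed the peg without touching it. I backed off, lowered 30 mm and pushed again.
- **Gate line:** a rough two-point reading of the leaf first came out about 1.3° off (176.1°). The line fit gave 174.8°, which agrees with the mark.

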